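Put the yellow sgraffito stylus away in its guard tube

ROBOT

A 6-joint arm with a two-finger parallel gripper is mounted at the origin on the work surface. World frame = base frame: x ahead of the robot, y to its left, z up, the work surface at z = 0. Lengths are in m, angles in degrees, forces in N, time in s.
With the tool pointing down it reaches from about 0.35 to 0.875 m from the base axis. Payload 4.2 kg.
Tool frame: the origin (TCP) lies on the centre line of the jaws, within the pads' length; the fingertips stand 25 mm ahead of it and the grasp point (between the pads) lies 6 mm ahead of it; z points along the fingers, y is the line along which they close (so a half turn about z gives the same grasp; the last joint's range is limited). The gripper opens to 87 mm and grips with 3 to 60 N. Pads are 19 mm wide; open, the fingers measure 117 mm over their backs; the gripper's body (75 mm by 190 mm) begins 51 mm behind the grasp point.
Start: joints at [-50.787, 22.042, 0.453, 0, -68.411, -14.817], TCP at [0.258, -0.569, 0.248] pointing down, gripper open.
Joint ranges: [-179.83, 179.83], [-69.29, 118.12], [-61.27, 80.66], [-181.25, 117.63], [-171.15, -9.14], [-177.46, 177.46]. Speed limits (degrees/s): [159.86, 159.86, 180, 180, 180, 180].

INTERFACE

Orientations are given as a 3x3 rotation matrix whose columns are the frame's x, y, z axes.
In Python, from station import r gives the robot as it stands.
- The arm moves only by the tool move_arm, never from a script. Its argument "series" is a list of rows, each an object with "grip": the opening, from 0 (shut) to 1 (fully open); "xyz": the shift along the tool's x, y, z in mm, a list of three; "angular": the turn, a rotation vector about the tool's x, y, z in rad, a list of three. A call has 1 to 10 rows; each row is the pose to reach, as a shift and turn from the pose commanded when the call began, along the tool's axes at that moment; what a row does not reach only later rows make up. A row lasts 1/10 s, in which the tool goes at most 50 mm and 8.59 degrees, less where a joint would pass 70% of its speed; a pose out of reach is approached as far as the arm can. A call with a gripper value outside its range is refused whole. The fingers move at their own pace and stop on an object; the grip force is fixed at half the most. Time passes only in rows, so rows that repeat a pose let the fingers close. It gives the time, the measured TCP pose, the force, the opening and the grip force at its end, in the units of the state.
- r.sense(): the state, without advancing time (a new reading comes with each control period).
- r.capture(name): name is "scene" or "side" or "wrist"; returns a dict with "img" (384x512x3 uint8, red, green, blue), "camera_matrix" (3x3 intrinsics, pixels), "rvec" (rotation vector, rad) and "tvec" (3), from world to camera coordinates, as OpenCV has them; the wrist camera has in their place "hand_eye" (4x4, takes a point from camera to tool coordinates, whose origin is the TCP and whose axes are the flange's). Camera axes: x right, y down, z forward; pixel columns grow to the right and rows downward; lengths in m; the calibration is good to about 2 mm. A picture is of the moment at which its call begins: read the wrist's pose just before it. There is no depth.
- r.finish_job(): hands the job in; it is judged then, once.
The state is a dict: "time_s": time; "joints": joint angles; "joint_velocities": joint speeds; "effort": joint torques, N m; "tcp_pos": TCP position; "ee_rot": TCP orientation; "wrist_force": force on the tool from outside, world axes, zero at the start; "moment": the same for the moment, N m; "gripper_width": opening from 0.0 (shut) to 1.0 (fully open); "gripper_force": force on a finger pad.
Only numpy, scipy, OpenCV 4.12 (cv2) and the standard library are available. Lean on these libraries where they do the work, as an engineer would, in place of code of your own. Each camera call takes 0.05 s, during which the arm holds its last target. There are 200 camera calls.

TASK

Put the yellow stylus away: take the yellow stopper out of the yellow guard tube and leave it in the white tray, then take the yellow stylus from the wooden stand and push it point down into the yellow tube, against the stiff plug inside, until its brass collar sits fully home on the mouth of the tube, and let go. Leave the blue and green tools, the pot, the brush cup and the jars where they are.

Things in the scene. Friction and masses are not known exactly. Their poses are not given: they have to be found in the camera images.
- yellow_stylus: Loose stylus, 170 mm long, 60 g, hanging point down in a hole of the wooden stand. Origin on its axis at the underside of the brass collar, z up the handle. Collar 26 mm diameter, z = 0 to 8 mm; yellow round handle 20 mm diameter, z = 8 to 80 mm (grip here); steel rod 9 mm diameter, z = 0 down to -90 mm, its last 16 mm tapering to a 3 mm point.
- yellow_point (a point): Point of the yellow stylus (90 mm below its origin).
- yellow_tube: Fixed guard tube: yellow foot 70 mm diameter, 12 mm high, clear barrel 32 mm diameter, yellow collar 40 mm diameter at z = 100 to 130 mm. Upright bore 13 mm diameter, open at the top, shut at the start by the stopper. In it a black rubber plug, its top 63 to 75 mm above the table at the start, slides down under about 5 N and stays. Origin at the centre of the foot's underside, z up.
- yellow_mouth (a point): Centre of the yellow tube's mouth, at its top rim, 130 mm above the table.
- yellow_plug (a joint): How far the plug in the yellow tube has been pushed down, in m: 0 = its top 55 mm below the mouth; it is 0.035 when the stylus is fully home; at most 0.040. It starts between 0 and 0.012.
- yellow_stopper: Loose stopper, 30 g, in the mouth of the yellow tube. Origin on its axis at the underside of its flange (which rests on the mouth); z up. Flange 36 mm diameter, z = 0 to 5 mm; yellow round knob 22 mm diameter, z = 5 to 33 mm (grip it here); black rubber spigot 10.6 mm diameter, from z = 0 down to -15 mm.
- tray: White open tray, fixed, 120 x 120 mm outside, 22 mm high, walls and floor 5 mm thick. Origin at the centre of its underside.
- stand: Wooden drying stand, fixed: top plate 70 x 170 x 12 mm, upper face 115 mm above the table, on two end legs. Two 14 mm holes on its long (y) axis, 40 mm either side of the centre; the yellow and blue styluses hang in them by their collars, in either order. Origin under its centre on the table, y along its length.
- blue_stylus: Blue stylus, shaped as the yellow one, in the stand's other hole. Stays there.
- green_tube: Green guard tube, shaped as the yellow one, fixed. Origin at the centre of its underside.
- green_stylus: Green stylus, shaped as the yellow one, home in the green guard tube, its handle top 210 mm above the table. Stays there.
- blue_tube: Blue guard tube, shaped as the yellow one, fixed. Origin at the centre of its underside.
- blue_stopper: Blue stopper, shaped as the yellow one, in the mouth of the blue tube. Stays there.
- pot: Loose painted terracotta pot, 80 mm diameter at the rim, 75 mm high; origin under its centre. Bystander.
- brush_cup: Loose clear cup with brushes, 76 mm diameter, 180 mm high with the brushes; origin under its centre. Bystander.
- jar_red: Loose red paint jar, 56 mm diameter, 70 mm high; origin under its centre. Bystander.
- jar_white: Loose white paint jar with a black cap, 56 mm diameter, 70 mm high; origin under its centre. Bystander.
- jar_green: Loose green paint jar, 56 mm diameter, 70 mm high; origin under its centre. Bystander.

How it is judged:
By the outcome, as a careful person would: the job done as asked, in the order asked, and still so for the second after the job is handed in, with the robot touching nothing.
It also fails if it takes over 61 s, if anything falls off the work surface, if the arm or the gripper's body presses on something with over 40 N, if the wrist force passes 120 N, or if a joint passes its speed limit or range.

## Working session

There is one attempt and no reset: what is moved stays moved. The work goes in short steps, Python scripts to look and compute and a tool call to move; the robot and the scene stay as the last step left them, time stands still between calls to the robot, and variables do not carry over. Pictures are saved under pics/ and viewed, at most 10 in all, crops included, and the job is handed in when it is done.

Besides the shell and the picture viewer there is one more tool, called after ">>>" by a JSON object that holds its "fn" and its "kwargs", one argument or row to a line. move_arm: Moves the arm, as the interface text tells. Its arguments: {"type":"object","properties":{"series":{"type":"array"}},"required":["series"]}

```bash
mkdir -p pics; cat > h.py <<'E'
import numpy as np, cv2
from station import r
def cam(c,s=None):
    K=np.array(c["camera_matrix"],float)
    if "rvec" in c:
        R=cv2.Rodrigues(np.array(c["rvec"],float))[0]; t=np.array(c["tvec"],float).ravel()
        return K,R.T,-R.T@t
    H=np.array(c["hand_eye"],float); Rt=np.array(s["ee_rot"],float)
    return K,Rt@H[:3,:3],Rt@H[:3,3]+np.array(s["tcp_pos"])
def ray(cm,uv):
    K,R,o=cm; d=R@np.linalg.solve(K,[uv[0],uv[1],1.]); return o,d/np.linalg.norm(d)
def onz(cm,uv,z):
    o,d=ray(cm,uv); return o+d*(z-o[2])/d[2]
def proj(cm,p):
    K,R,o=cm; q=K@(R.T@(np.array(p)-o)); return q[:2]/q[2]
def tri(a,ua,b,ub):
    o1,d1=ray(a,ua);o2,d2=ray(b,ub)
    A=np.c_[d1,-d2]; x=np.linalg.lstsq(A,o2-o1,rcond=None)[0]
    p,q=o1+x[0]*d1,o2+x[1]*d2; return (p+q)/2,np.linalg.norm(p-q)
def blobs(img,lo,hi,amin=30):
    m=cv2.inRange(cv2.cvtColor(img,cv2.COLOR_RGB2HSV),lo,hi)
    n,l,st,ce=cv2.connectedComponentsWithStats(m)
    return m,[(tuple(st[i]),ce[i].round(1)) for i in range(1,n) if st[i][4]>=amin]
def save(img,n): cv2.imwrite(f"pics/{n}.png",cv2.cvtColor(img,cv2.COLOR_RGB2BGR))
E
python3 - <<'E'
from h import *
s=r.sense(); print(s)
ims=[]
for n in("scene","side"):
    c=r.capture(n); save(c["img"],n); np.save(n+".npy",c,allow_pickle=True)
    cm=cam(c); print(n,cm[2].round(3),cm[0][0,0],cm[1][:,2].round(2))
    for b in blobs(c["img"],(22,110,90),(34,255,255))[1]: print([int(v) for v in b[0]],b[1])
E
```

```text
{'time_s': 0.0, 'joints': array([-5.07884867e+01,  2.20915815e+01,  3.81084656e-01, -2.83625052e-02,
       -6.84097444e+01, -1.48169749e+01]), 'joint_velocities': array([ 0.04900784,  0.0584191 ,  0.04537494, -0.09843359, -0.04339418,
       -0.02256021]), 'effort': array([-9.91472803e-06, -3.90666246e+01,  1.87410057e+01,  4.21977773e+00,
        1.10237769e-02, -1.80341040e-04]), 'tcp_pos': array([ 0.25794211, -0.5687077 ,  0.24646142]), 'ee_rot': array([[-9.10798406e-01, -4.12850243e-01, -9.70039429e-04],
       [-4.12851372e-01,  9.10796393e-01,  1.91698880e-03],
       [ 9.20791235e-05,  2.14647245e-03, -9.99997692e-01]]), 'wrist_force': array([-0.00135966, -1.02666273, -0.24422603]), 'moment': array([-0.00291445,  0.02622338,  0.00060364]), 'gripper_force': 0.0, 'gripper_width': 0.9996147022557305}
scene [ 0.917 -0.432  0.983] 446.6325031983611 [-0.31  0.43 -0.85]
[287, 143, 17, 23, 155] [295.3 153.4]
[279, 172, 26, 22, 261] [292.3 183.8]
[118, 262, 18, 21, 129] [125.4 270.5]
[195, 331, 116, 53, 3836] [247.6 364.4]
side [0.079 0.691 0.597] 361.21287253717924 [ 0.53 -0.69 -0.49]
```

```bash
ls pics
```

```text
scene.png
side.png
```

View pics/scene.png

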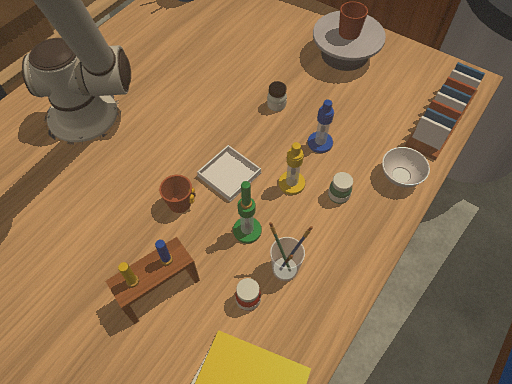

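View pics/side.png

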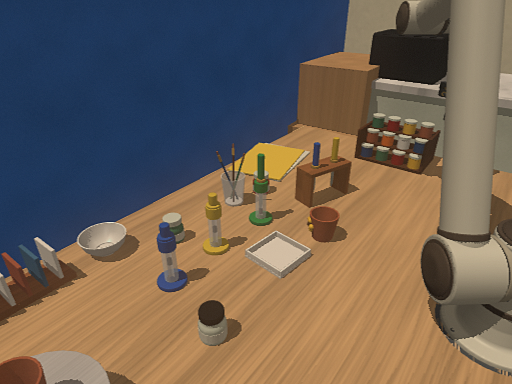

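The scene view shows the yellow tube with its stopper at about (295,150), foot at (292,184), the tray at (229,172), and the yellow stylus at (126,273) in the stand. In the side view the tube is at (214,222), the yellow stylus at (335,149) and the tray at (278,254).

```bash
python3 - <<'E'
from h import *
C={n:np.load(n+".npy",allow_pickle=True).item() for n in("scene","side")}
cm={n:cam(C[n]) for n in C}
for b in blobs(C["side"]["img"],(17,120,60),(34,255,255),25)[1]: print([int(v) for v in b[0]],b[1])
def rc(n,box,lo,hi):
    x0,y0,x1,y1=box; m=cv2.inRange(cv2.cvtColor(C[n]["img"],cv2.COLOR_RGB2HSV),lo,hi)[y0:y1,x0:x1]
    ys,xs=np.nonzero(m); P=np.c_[xs+x0,ys+y0]; 
    top=P[P[:,1]<=P[:,1].min()+1].mean(0); bot=P[P[:,1]>=P[:,1].max()-1].mean(0)
    return P,top,bot
Y=((20,120,60),(34,255,255))
for n,bs in (("scene",[("stop",(284,138,308,168)),("foot",(275,170,308,196)),("sty",(115,258,140,288))]),("side",[("stop",(203,190,224,222)),("foot",(200,236,232,256)),("sty",(328,134,342,164))])):
    for k,b in bs:
        P,t,bo=rc(n,b,*Y); print(n,k,len(P),"mean",P.mean(0).round(1),"bb",P.min(0),P.max(0),"top",t,"bot",bo)
# tray: white contour
for n,b in(("scene",(190,140,270,205)),("side",(240,228,316,280))):
    m=cv2.inRange(cv2.cvtColor(C[n]["img"],cv2.COLOR_RGB2HSV),(0,0,110),(179,60,255)); mm=np.zeros_like(m); mm[b[1]:b[3],b[0]:b[2]]=m[b[1]:b[3],b[0]:b[2]]
    c=max(cv2.findContours(mm,0,2)[0],key=cv2.contourArea); q=cv2.boxPoints(cv2.minAreaRect(c)); print(n,"tray",q.round(1).tolist(), onz(cm[n],q.mean(0),.015).round(3))
    ctr=c[:,0,:]; print([ctr[i].tolist() for i in (ctr[:,0].argmin(),ctr[:,1].argmin(),ctr[:,0].argmax(),ctr[:,1].argmax())],[onz(cm[n],ctr[i],.022).round(3).tolist() for i in (ctr[:,0].argmin(),ctr[:,1].argmin(),ctr[:,0].argmax())])
ims=[cv2.resize(C["scene"]["img"][135:200,270:320],None,fx=6,fy=6),cv2.resize(C["scene"]["img"][235:300,105:175],None,fx=6,fy=6)]
save(np.hstack(ims),"z1")
E
```

```text
[403, 123, 13, 11, 122] [408.9 128.4]
[330, 137, 10, 26, 174] [334.7 149.4]
[234, 143, 71, 37, 1473] [268.8 159.7]
[407, 158, 15, 12, 126] [413.4 163.3]
[227, 165, 6, 6, 25] [230.  168.1]
[311, 165, 9, 4, 26] [314.8 166.6]
[205, 192, 17, 28, 367] [212.9 206.9]
[308, 224, 6, 8, 31] [310.1 227.1]
[202, 237, 28, 19, 309] [215.5 247. ]
scene stop 326 mean [294.8 155.2] bb [287 142] [303 167] top [295.81818182 142.63636364] bot [293.5        166.33333333]
scene foot 340 mean [291.1 184.3] bb [278 171] [304 194] top [287.4 171.8] bot [291.35294118 193.29411765]
scene sty 232 mean [126.9 272.7] bb [118 262] [136 284] top [123.09090909 262.63636364] bot [130.   283.25]
side stop 323 mean [212.8 207.2] bb [205 193] [220 219] top [212.26666667 193.53333333] bot [213.         218.38888889]
side foot 279 mean [215.4 247. ] bb [203 237] [228 254] top [218.42857143 237.71428571] bot [214.5        253.38461538]
side sty 123 mean [334.7 148. ] bb [331 137] [338 159] top [336.  137.5] bot [333.72727273 158.45454545]
scene tray [[195.5, 173.5], [230.5, 138.5], [262.0, 170.0], [227.0, 205.0]] [0.476 0.076 0.015]
[[198, 171], [228, 145], [260, 172], [230, 201]] [[0.412, 0.028, 0.022], [0.425, 0.142, 0.022], [0.547, 0.118, 0.022]]
side tray [[243.0, 254.6999969482422], [265.1000061035156, 220.0], [311.70001220703125, 249.6999969482422], [289.70001220703125, 284.29998779296875]] [0.474 0.08  0.015]
[[246, 250], [275, 231], [310, 249], [279, 277]] [[0.538, 0.128, 0.022], [0.526, 0.015, 0.022], [0.41, 0.026, 0.022]]
```

```bash
python3 - <<'E'
from h import *
C={n:np.load(n+".npy",allow_pickle=True).item() for n in("scene","side")}
a,b=cam(C["scene"]),cam(C["side"])
for k,ua,ub in(("stop mean",(294.8,155.2),(212.8,207.2)),("stop top",(295.8,143.5),(212.5,194)),("foot",(291.3,183.5),(215.4,246.5)),("sty",(126.9,272.7),(334.7,148)),("sty top",(123.1,263.5),(336,138)),("sty bot",(130.2,283.5),(333.5,159)),
 ("blue sty",(163,252),(316,154)),("green",(246,186),(261,157))):
    p,e=tri(a,ua,b,ub); print(k,p.round(4),round(e,4))
print("foot z6", onz(a,(291.3,183.5),.010),onz(b,(215.4,246.5),.010))
print("pot",onz(a,(177,188),.07),"cup",onz(a,(286,268),.0),"jarR",onz(a,(247,289),.07),"jarG",onz(a,(343,182),.07),"bluetube",onz(a,(320,142),.01),"jarW",onz(a,(277,90),.07),"greenfoot",onz(a,(247,231),.01))
E
```

```text
stop mean [0.627  0.146  0.1253] 0.0002
stop top [0.6238 0.1481 0.1653] 0.002
foot [0.6273 0.1459 0.0024] 0.0004
sty [ 0.5224 -0.3071  0.1604] 0.0011
sty top [ 0.5202 -0.303   0.1954] 0.0007
sty bot [ 0.5248 -0.3139  0.1196] 0.0019
blue sty [ 0.5493 -0.233   0.1582] 0.0012
green [ 0.6114 -0.0321  0.2026] 0.0029
foot z6 [0.62938615 0.14123876 0.01      ] [0.62050721 0.15292957 0.01      ]
pot [ 0.42641541 -0.06354807  0.07      ] cup [ 0.74344083 -0.05986714  0.        ] jarR [ 0.71378287 -0.17388399  0.07      ] jarG [0.74826779 0.18150704 0.07      ] bluetube [0.62088011 0.30171381 0.01      ] jarW [0.44580686 0.34761297 0.07      ] greenfoot [ 0.61509796 -0.03712681  0.01      ]
```

View pics/z1.png

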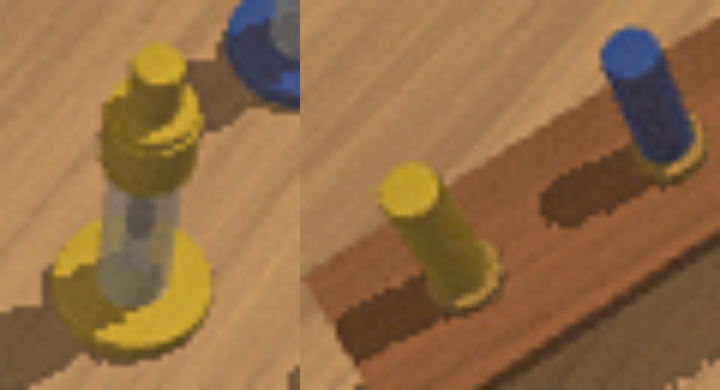

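The zoom confirms a yellow knob on the flange over the yellow collar, with the plug visible in the barrel, and the yellow stylus upright in the stand with its brass collar down. Positions: tube (0.626,0.146), stylus (0.522,-0.307), tray (0.477,0.076). I'm moving above the tube.

>>> {"fn": "move_arm", "kwargs": {
  "series": [
    {"grip": 1,"xyz": [0,0,-50],"angular": [0,0,0]},
    {"grip": 0.6,"xyz": [-630,500,-54],"angular": [0,0,0]},
    {"grip": 0.6,"xyz": [-630,500,-54],"angular": [0,0,0]},
    {"grip": 0.6,"xyz": [-630,500,-54],"angular": [0,0,0]},
    {"grip": 0.6,"xyz": [-630,500,-54],"angular": [0,0,0]},
    {"grip": 0.6,"xyz": [-630,500,-54],"angular": [0,0,0]},
    {"grip": 0.6,"xyz": [-630,500,-54],"angular": [0,0,0]},
    {"grip": 0.6,"xyz": [-630,500,-54],"angular": [0,0,0]},
    {"grip": 0.6,"xyz": [-630,500,-54],"angular": [0,0,0]},
    {"grip": 0.6,"xyz": [-630,500,-54],"angular": [0,0,0]}
  ]
}}

```text
time_s: 1.1
tcp_pos: [0.4639, -0.1668, 0.2997]
ee_rot: [[-0.911, -0.413, -0.0], [-0.413, 0.911, 0.0], [0.0, 0.0, -1.0]]
wrist_force: [0.9, -1.2, 0.4]
gripper_width: 0.597
gripper_force: 0.0
```

>>> {"fn": "move_arm", "kwargs": {
  "series": [
    {"grip": 0.6,"xyz": [-277,218,0],"angular": [0,0,0]},
    {"grip": 0.6,"xyz": [-277,218,0],"angular": [0,0,0]},
    {"grip": 0.6,"xyz": [-277,218,0],"angular": [0,0,0]},
    {"grip": 0.6,"xyz": [-277,218,0],"angular": [0,0,0]},
    {"grip": 0.6,"xyz": [-277,218,0],"angular": [0,0,0]},
    {"grip": 0.6,"xyz": [-277,218,0],"angular": [0,0,0]},
    {"grip": 0.6,"xyz": [-277,218,0],"angular": [0,0,0]},
    {"grip": 0.6,"xyz": [-277,218,0],"angular": [0,0,0]},
    {"grip": 0.6,"xyz": [-277,218,0],"angular": [0,0,0]}
  ]
}}

```text
time_s: 2.0
tcp_pos: [0.6258, 0.1454, 0.2981]
ee_rot: [[-0.91, -0.415, -0.003], [-0.415, 0.91, -0.001], [0.003, 0.0, -1.0]]
wrist_force: [-0.3, 0.3, 1.2]
gripper_width: 0.597
gripper_force: 0.0
```

```bash
python3 - <<'E'
from h import *
s=r.sense(); c=r.capture("wrist"); save(c["img"],"w1"); np.save("w1.npy",{**c,"s":s},allow_pickle=True)
cm=cam(c,s); print(s["tcp_pos"],cm[2],cm[1].round(2)); print(np.array(c["hand_eye"]).round(3))
print(proj(cm,(.626,.146,.163)))
for b in blobs(c["img"],(18,110,60),(36,255,255),100)[1]: print([int(v) for v in b[0]],b[1])
E
```

```text
[0.62580458 0.14541129 0.29810471] [0.54942089 0.11094567 0.43682605] [[-0.41  0.87  0.27]
 [ 0.91  0.4   0.13]
 [ 0.    0.3  -0.95]]
[[ 0.    -0.953 -0.304  0.084]
 [ 1.     0.     0.     0.   ]
 [-0.    -0.304  0.953 -0.138]
 [ 0.     0.     0.     1.   ]]
[254.52360006 190.95550838]
[82, 81, 24, 29, 274] [96.9 95.6]
[230, 135, 49, 67, 2244] [253.8 167. ]
[33, 230, 15, 17, 111] [ 40.2 237.8]
[145, 261, 19, 53, 460] [151.7 287.4]
[346, 261, 20, 53, 478] [357.3 288. ]
[163, 323, 319, 23, 5169] [332.6 335.8]
```

View pics/w1.png

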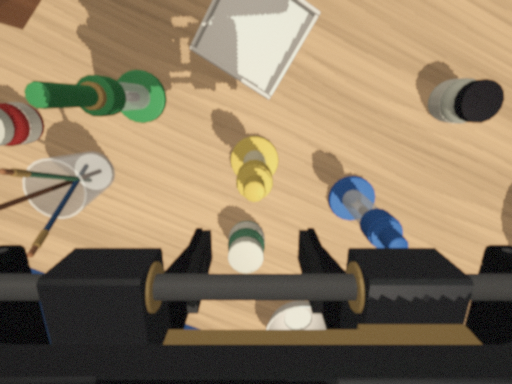

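The wrist view shows the yellow knob at (254,188), close to the predicted (254.5,191). Next I'll refine that estimate.

```bash
python3 - <<'E'
from h import *
c=np.load("w1.npy",allow_pickle=True).item(); cm=cam(c,c["s"])
m=blobs(c["img"],(18,110,60),(36,255,255),100)[0][130:206,225:285]
for y in range(30,74,4):
    x=np.nonzero(m[y])[0]; print(y+130,(x.min()+225,x.max()+225) if len(x) else None,end=' ')
p=np.array([.626,.146,.163]); t=np.linspace(0,6.28,60)
q=np.array([proj(cm,p+.011*np.array([np.cos(a),np.sin(a),0])) for a in t]); print(q.min(0),q.max(0))
# foot centre
print(onz(cm,(253.8,188.5),.163), onz(cm,(253.8,187.5),.163))
q=np.array([proj(cm,np.array([.626,.146,.012])+.035*np.array([np.cos(a),np.sin(a),0])) for a in t]); print("foot",q.min(0),q.max(0))
E
```

```text
160 (np.int64(230), np.int64(278)) 164 (np.int64(231), np.int64(277)) 168 (np.int64(232), np.int64(276)) 172 (np.int64(234), np.int64(274)) 176 (np.int64(236), np.int64(272)) 180 (np.int64(236), np.int64(272)) 184 (np.int64(236), np.int64(272)) 188 (np.int64(237), np.int64(271)) 192 (np.int64(239), np.int64(268)) 196 (np.int64(243), np.int64(264)) 200 (np.int64(249), np.int64(259)) [243.09569208 179.91728314] [265.95235359 201.75506691]
[0.62404431 0.14434473 0.163     ] [0.62313354 0.14393021 0.163     ]
foot [230.26921017 135.81059504] [278.68399555 183.57321154]
```

>>> {"fn": "move_arm", "kwargs": {
  "series": [
    {"grip": 0.6,"xyz": [0,0,45],"angular": [0,0,0]},
    {"grip": 0.6,"xyz": [0,0,90],"angular": [0,0,0]},
    {"grip": 0.6,"xyz": [0,0,120],"angular": [0,0,0]},
    {"grip": 0.6,"xyz": [0,0,134],"angular": [0,0,0]},
    {"grip": 0.6,"xyz": [0,0,134],"angular": [0,0,0]},
    {"grip": 0,"xyz": [0,0,134],"angular": [0,0,0]},
    {"grip": 0,"xyz": [0,0,134],"angular": [0,0,0]},
    {"grip": 0,"xyz": [0,0,134],"angular": [0,0,0]},
    {"grip": 0,"xyz": [0,0,134],"angular": [0,0,0]},
    {"grip": 0,"xyz": [0,0,134],"angular": [0,0,0]}
  ]
}}

```text
time_s: 3.05
tcp_pos: [0.6261, 0.1443, 0.1665]
ee_rot: [[-0.911, -0.413, 0.001], [-0.413, 0.911, 0.001], [-0.001, 0.0, -1.0]]
wrist_force: [0.4, 0.3, 2.1]
gripper_width: 0.243
gripper_force: 30.3
```

>>> {"fn": "move_arm", "kwargs": {
  "series": [
    {"grip": 0,"xyz": [0,0,-25],"angular": [0,0,0]},
    {"grip": 0,"xyz": [0,0,-60],"angular": [0,0,0]},
    {"grip": 0,"xyz": [40,0,-60],"angular": [0,0,0]},
    {"grip": 0,"xyz": [85,0,-60],"angular": [0,0,0]},
    {"grip": 0,"xyz": [130,0,-60],"angular": [0,0,0]},
    {"grip": 0,"xyz": [164,0,-50],"angular": [0,0,0]},
    {"grip": 0,"xyz": [164,0,-10],"angular": [0,0,0]},
    {"grip": 0,"xyz": [164,0,35],"angular": [0,0,0]},
    {"grip": 0,"xyz": [164,0,70],"angular": [0,0,0]},
    {"grip": 0,"xyz": [164,0,70],"angular": [0,0,0]}
  ]
}}

```text
time_s: 4.05
tcp_pos: [0.4733, 0.075, 0.0921]
ee_rot: [[-0.911, -0.412, -0.009], [-0.412, 0.911, -0.004], [0.01, 0.0, -1.0]]
wrist_force: [0.3, -0.8, -0.1]
gripper_width: 0.248
gripper_force: 30.3
```

```bash
python3 - <<'E'
from h import *
c=r.capture("side"); s=r.sense(); print(s["tcp_pos"],s["gripper_width"],s["wrist_force"])
save(cv2.resize(c["img"][120:300,180:340],None,fx=3,fy=3),"s2")
E
```

```text
[0.47549329 0.07584249 0.09461951] 0.24723845869534897 [0.71066879 0.21106654 0.28429387]
```

View pics/s2.png

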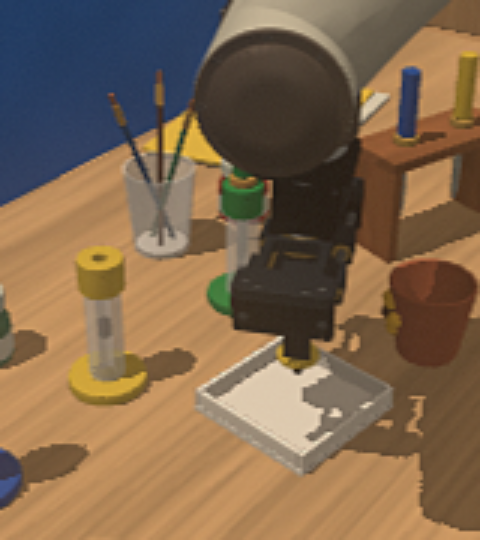

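The tube mouth is now open and the gripper holds the stopper over the tray, so I'll lower it and release.

>>> {"fn": "move_arm", "kwargs": {
  "series": [
    {"grip": 0,"xyz": [0,0,20],"angular": [0,0,0]},
    {"grip": 0,"xyz": [0,0,34],"angular": [0,0,0]},
    {"grip": 0,"xyz": [0,0,34],"angular": [0,0,0]},
    {"grip": 0,"xyz": [0,0,34],"angular": [0,0,0]},
    {"grip": 0.5,"xyz": [0,0,34],"angular": [0,0,0]},
    {"grip": 0.5,"xyz": [0,0,34],"angular": [0,0,0]},
    {"grip": 0.5,"xyz": [0,0,34],"angular": [0,0,0]},
    {"grip": 0.5,"xyz": [0,0,10],"angular": [0,0,0]},
    {"grip": 0.5,"xyz": [0,0,-40],"angular": [0,0,0]},
    {"grip": 0.5,"xyz": [0,0,-90],"angular": [0,0,0]}
  ]
}}

```text
time_s: 5.1
tcp_pos: [0.4759, 0.076, 0.187]
ee_rot: [[-0.911, -0.413, -0.002], [-0.413, 0.911, -0.001], [0.002, -0.0, -1.0]]
wrist_force: [2.0, -0.2, -0.5]
gripper_width: 0.497
gripper_force: 0.0
```

>>> {"fn": "move_arm", "kwargs": {
  "series": [
    {"grip": 0.5,"xyz": [0,0,-50],"angular": [0,0,0]},
    {"grip": 0.5,"xyz": [0,0,-100],"angular": [0,0,0]},
    {"grip": 0.5,"xyz": [116,-368,-110],"angular": [0,0,0]},
    {"grip": 0.5,"xyz": [116,-368,-110],"angular": [0,0,0]},
    {"grip": 0.5,"xyz": [116,-368,-110],"angular": [0,0,0]},
    {"grip": 0.5,"xyz": [116,-368,-110],"angular": [0,0,0]},
    {"grip": 0.5,"xyz": [116,-368,-110],"angular": [0,0,0]},
    {"grip": 0.5,"xyz": [116,-368,-110],"angular": [0,0,0]},
    {"grip": 0.5,"xyz": [116,-368,-110],"angular": [0,0,0]},
    {"grip": 0.5,"xyz": [116,-368,-110],"angular": [0,0,0]}
  ]
}}

```text
time_s: 6.1
tcp_pos: [0.5225, -0.3095, 0.2958]
ee_rot: [[-0.911, -0.411, -0.0], [-0.411, 0.911, -0.0], [0.0, -0.0, -1.0]]
wrist_force: [0.5, 0.0, 0.6]
gripper_width: 0.502
gripper_force: 0.0
```

>>> {"fn": "move_arm", "kwargs": {
  "series": [
    {"grip": 0.5,"xyz": [0,0,0],"angular": [0,0,0]},
    {"grip": 0.5,"xyz": [0,0,0],"angular": [0,0,0]},
    {"grip": 0.5,"xyz": [0,0,0],"angular": [0,0,0]}
  ]
}}

```text
time_s: 6.4
tcp_pos: [0.5226, -0.3058, 0.2959]
ee_rot: [[-0.91, -0.414, -0.0], [-0.414, 0.91, 0.0], [-0.0, 0.0, -1.0]]
wrist_force: [1.0, -0.1, 1.0]
gripper_width: 0.5
gripper_force: 0.0
```

```bash
python3 - <<'E'
from h import *
s=r.sense(); c=r.capture("wrist"); np.save("w2.npy",{**c,"s":s},allow_pickle=True)
cm=cam(c,s); print(s["tcp_pos"],s["ee_rot"].round(3).tolist())
d=c["img"].copy()
t=np.linspace(0,6.28,40)
for z,rad in((.195,.010),(.123,.013)):
    q=np.array([proj(cm,np.array([.522,-.307,z])+rad*np.array([np.cos(a),np.sin(a),0])) for a in t]); print(q.min(0).round(1),q.max(0).round(1))
m,bl=blobs(c["img"],(18,110,60),(36,255,255),100)
for b in bl: print([int(v) for v in b[0]],b[1])
e=r.capture("side")["img"][200:300,220:340]
save(np.hstack([d,cv2.resize(e,(280,384))]),"w2")
E
```

```text
[ 0.52264567 -0.30580753  0.29590719] [[-0.91, -0.414, -0.0], [-0.414, 0.91, 0.0], [-0.0, 0.0, -1.0]]
[241.3 189.5] [264.7 211.7]
[241.3 167.2] [265.3 190.4]
[241, 168, 23, 45, 856] [251.8 189.9]
[293, 215, 23, 15, 102] [302.1 219.4]
[484, 229, 28, 19, 386] [497.3 238.2]
[45, 236, 65, 39, 1261] [ 63.9 253.8]
[160, 259, 25, 55, 505] [167.9 284.2]
[332, 261, 18, 53, 445] [342.6 287.3]
[215, 265, 15, 10, 118] [221.8 270.3]
[43, 299, 25, 47, 757] [ 54.1 323.4]
[147, 299, 325, 47, 6382] [315.6 332.2]
```

View pics/w2.png

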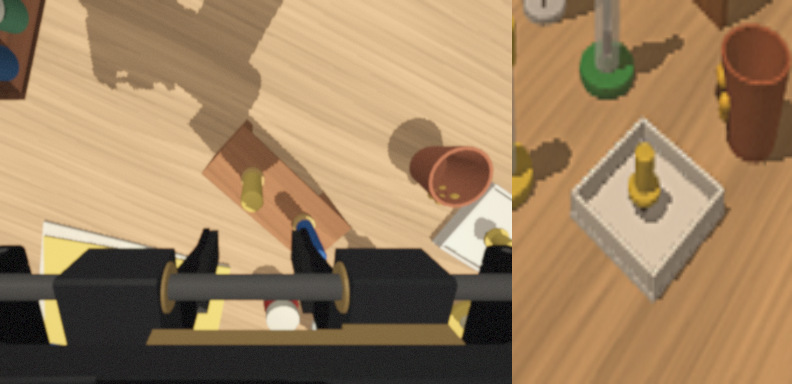

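The wrist view shows the yellow handle top at (252,200), within a pixel of the prediction, and the side inset shows the stopper inside the tray. I'm going down to grasp the stylus.

>>> {"fn": "move_arm", "kwargs": {
  "series": [
    {"grip": 0.5,"xyz": [1,-1,45],"angular": [0,0,0]},
    {"grip": 0.5,"xyz": [1,-1,85],"angular": [0,0,0]},
    {"grip": 0.5,"xyz": [1,-1,112],"angular": [0,0,0]},
    {"grip": 0.5,"xyz": [1,-1,125],"angular": [0,0,0]},
    {"grip": 0.5,"xyz": [1,-1,125],"angular": [0,0,0]},
    {"grip": 0.5,"xyz": [1,-1,125],"angular": [0,0,0]},
    {"grip": 0,"xyz": [1,-1,125],"angular": [0,0,0]},
    {"grip": 0,"xyz": [1,-1,125],"angular": [0,0,0]},
    {"grip": 0,"xyz": [1,-1,125],"angular": [0,0,0]},
    {"grip": 0,"xyz": [1,-1,125],"angular": [0,0,0]}
  ]
}}

```text
time_s: 7.5
tcp_pos: [0.5225, -0.3081, 0.1714]
ee_rot: [[-0.911, -0.413, 0.001], [-0.413, 0.911, -0.0], [-0.001, -0.001, -1.0]]
wrist_force: [-0.2, 1.0, 0.4]
gripper_width: 0.221
gripper_force: 28.9
```

```bash
python3 - <<'E'
from h import *
s=r.sense(); print(s["tcp_pos"],s["ee_rot"].round(4).tolist(),s["gripper_width"],s["gripper_force"],s["wrist_force"])
E
```

```text
[ 0.52252506 -0.30809555  0.17139034] [[-0.9108, -0.4129, 0.0011], [-0.4129, 0.9108, -0.0003], [-0.0009, -0.0007, -1.0]] 0.2210833270769261 28.890745458193123 [-0.21993851  1.03343753  0.35886437]
```

>>> {"fn": "move_arm", "kwargs": {
  "series": [
    {"grip": 0,"xyz": [0,0,-25],"angular": [0,0,0]},
    {"grip": 0,"xyz": [0,0,-70],"angular": [0,0,0]},
    {"grip": 0,"xyz": [0,0,-115],"angular": [0,0,0]},
    {"grip": 0,"xyz": [0,0,-160],"angular": [0,0,0]},
    {"grip": 0,"xyz": [0,0,-205],"angular": [0,0,0]},
    {"grip": 0,"xyz": [-30,40,-210],"angular": [0,0,0]},
    {"grip": 0,"xyz": [-60,79,-210],"angular": [0,0,0]},
    {"grip": 0,"xyz": [-90,118,-210],"angular": [0,0,0]},
    {"grip": 0,"xyz": [-120,158,-210],"angular": [0,0,0]},
    {"grip": 0,"xyz": [-150,197,-210],"angular": [0,0,0]}
  ]
}}

```text
time_s: 8.5
tcp_pos: [0.5774, -0.0647, 0.381]
ee_rot: [[-0.911, -0.413, 0.0], [-0.413, 0.911, 0.0], [-0.0, 0.0, -1.0]]
wrist_force: [1.1, -0.5, -0.6]
gripper_width: 0.222
gripper_force: 30.0
```

>>> {"fn": "move_arm", "kwargs": {
  "series": [
    {"grip": 0,"xyz": [-30,40,0],"angular": [0,0,0]},
    {"grip": 0,"xyz": [-60,80,0],"angular": [0,0,0]},
    {"grip": 0,"xyz": [-90,120,0],"angular": [0,0,0]},
    {"grip": 0,"xyz": [-115,155,0],"angular": [0,0,0]},
    {"grip": 0,"xyz": [-132,173,0],"angular": [0,0,0]},
    {"grip": 0,"xyz": [-132,173,0],"angular": [0,0,0]},
    {"grip": 0,"xyz": [-132,173,0],"angular": [0,0,0]},
    {"grip": 0,"xyz": [-132,173,0],"angular": [0,0,0]}
  ]
}}

```text
time_s: 9.3
tcp_pos: [0.6261, 0.1445, 0.381]
ee_rot: [[-0.911, -0.412, -0.0], [-0.412, 0.911, -0.0], [0.0, -0.0, -1.0]]
wrist_force: [0.3, -0.9, -1.0]
gripper_width: 0.225
gripper_force: 30.0
```

>>> {"fn": "move_arm", "kwargs": {
  "series": [
    {"grip": 0,"xyz": [0,0,40],"angular": [0,0,0]},
    {"grip": 0,"xyz": [0,0,75],"angular": [0,0,0]},
    {"grip": 0,"xyz": [0,0,85],"angular": [0,0,0]},
    {"grip": 0,"xyz": [0,0,85],"angular": [0,0,0]},
    {"grip": 0,"xyz": [0,0,85],"angular": [0,0,0]}
  ]
}}

```text
time_s: 9.8
tcp_pos: [0.6273, 0.1449, 0.2981]
ee_rot: [[-0.911, -0.413, 0.004], [-0.413, 0.911, 0.0], [-0.003, -0.001, -1.0]]
wrist_force: [0.9, -0.9, 0.1]
gripper_width: 0.228
gripper_force: 30.0
```

```bash
python3 - <<'E'
from h import *
s=r.sense(); print(s["tcp_pos"],s["ee_rot"].round(4).tolist())
C={n:r.capture(n) for n in("scene","side")}; np.save("p3.npy",C,allow_pickle=True)
w=r.capture("wrist"); np.save("w3.npy",{**w,"s":s},allow_pickle=True)
print("mouth pred",*[proj(cam(C[n]),(.626,.1455,.13)).round(1) for n in C], proj(cam(w,s),(.626,.1455,.13)).round(1))
print("tip pred",*[proj(cam(C[n]),np.array(s["tcp_pos"])+.1464*s["ee_rot"][:,2]).round(1) for n in C])
t=[]
for n in C:
    u,v=proj(cam(C[n]),(.626,.1455,.15)).astype(int); t.append(cv2.resize(C[n]["img"][v-40:v+40,u-33:u+33],(396,480),interpolation=cv2.INTER_CUBIC)); print(n,u-33,v-40)
save(np.hstack(t),"p3")
E
```

```text
[0.62732711 0.14493989 0.29811227] [[-0.9109, -0.4126, 0.0036], [-0.4126, 0.9109, 0.0004], [-0.0035, -0.0011, -1.0]]
mouth pred [294.4 154. ] [213.1 205.6] [255.3 179.6]
tip pred [295.7 148.8] [212.1 197.8]
scene 262 108
side 179 158
```

View pics/p3.png

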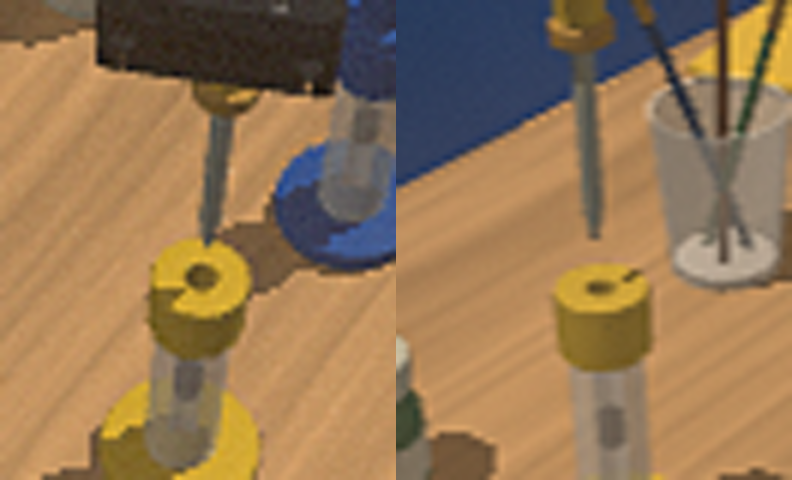

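The stylus point is at about (296.5,148.8) in the scene view and (212.3,197.7) in the side view. The bore is at (295.7,154.0) and (213.3,205.8). I'll compare the two.

```bash
python3 - <<'E'
from h import *
C=np.load("p3.npy",allow_pickle=True).item(); a,b=cam(C["scene"]),cam(C["side"])
w=np.load("w3.npy",allow_pickle=True).item(); cw=cam(w,w["s"])
for k,ua,ub in(("mouth",(295.6,154),(213.3,205.8)),("tip",(296.4,148.8),(212.3,197.7)),("collar",(262+222/6,108+98/6),(179+188/6,158+40/6))):
    p,e=tri(a,ua,b,ub); print(k,p.round(4),round(e,4))
print(onz(a,(295.6,154),.13),onz(b,(213.3,205.8),.13)); print(onz(a,(296.4,148.8),.1517),onz(b,(212.3,197.7),.1517))
u,v=proj(cw,(.626,.1455,.13)).astype(int); save(cv2.resize(w["img"][v-60:v+60,u-66:u+66],(660,600),interpolation=cv2.INTER_CUBIC),"w3"); print(u-66,v-60)
E
```

```text
mouth [0.627  0.146  0.1296] 0.0034
tip [0.6285 0.1452 0.1519] 0.0021
collar [0.6287 0.1433 0.2404] 0.0015
[0.62833596 0.14697533 0.13      ] [0.62496032 0.14573719 0.13      ]
[0.62916744 0.14610154 0.1517    ] [0.62771556 0.14447817 0.1517    ]
189 119
```

View pics/w3.png

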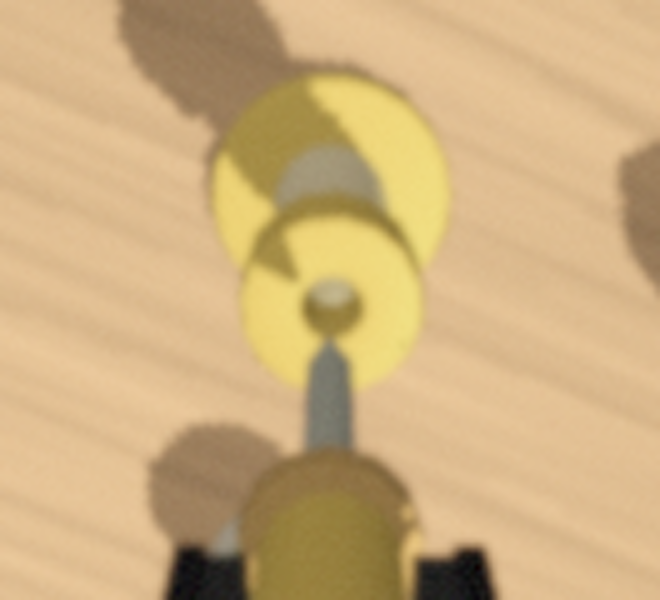

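```bash
python3 - <<'E'
from h import *
w=np.load("w3.npy",allow_pickle=True).item(); cw=cam(w,w["s"]); R=w["s"]["ee_rot"]
m=onz(cw,(255.4,180.6),.13); t=onz(cw,(255,187),.1517); print(m,t,"wrist, tool mm",(R.T@(m-t)*1000).round(1))
for d in((-.0015,.0008,0),): print("sc/side",(R.T@np.array(d)*1000).round(1))
print("pred tip",w["s"]["tcp_pos"]+.1464*R[:,2])
E
```

```text
[0.62690522 0.14605921 0.13      ] [0.62765104 0.14591195 0.1517    ] wrist, tool mm [ 0.7  0.5 21.7]
sc/side [ 1.   1.3 -0. ]
pred tip [0.6278553  0.14500129 0.15171323]
```

The wrist view shows the point at (255,187), almost in line with the bore at (255.4,180.6), and all three estimates agree on a correction of about 1 mm. I'm entering the bore.

>>> {"fn": "move_arm", "kwargs": {
  "series": [
    {"grip": 0,"xyz": [1,1,5],"angular": [0,0,0]},
    {"grip": 0,"xyz": [1,1,15],"angular": [0,0,0]},
    {"grip": 0,"xyz": [1,1,25],"angular": [0,0,0]},
    {"grip": 0,"xyz": [1,1,35],"angular": [0,0,0]},
    {"grip": 0,"xyz": [1,1,45],"angular": [0,0,0]},
    {"grip": 0,"xyz": [1,1,55],"angular": [0,0,0]},
    {"grip": 0,"xyz": [1,1,60],"angular": [0,0,0]},
    {"grip": 0,"xyz": [1,1,60],"angular": [0,0,0]}
  ]
}}

```text
time_s: 10.75
tcp_pos: [0.6248, 0.1458, 0.2346]
ee_rot: [[-0.911, -0.413, -0.002], [-0.413, 0.911, -0.001], [0.002, -0.0, -1.0]]
wrist_force: [-0.1, 0.4, -0.8]
gripper_width: 0.223
gripper_force: 30.0
```

>>> {"fn": "move_arm", "kwargs": {
  "series": [
    {"grip": 0,"xyz": [0,0,8],"angular": [0,0,0]},
    {"grip": 0,"xyz": [0,0,14],"angular": [0,0,0]},
    {"grip": 0,"xyz": [0,0,20],"angular": [0,0,0]},
    {"grip": 0,"xyz": [0,0,25],"angular": [0,0,0]},
    {"grip": 0,"xyz": [0,0,30],"angular": [0,0,0]},
    {"grip": 0,"xyz": [0,0,35],"angular": [0,0,0]},
    {"grip": 0,"xyz": [0,0,39],"angular": [0,0,0]},
    {"grip": 0,"xyz": [0,0,43],"angular": [0,0,0]},
    {"grip": 0,"xyz": [0,0,43],"angular": [0,0,0]}
  ]
}}

```text
time_s: 11.65
tcp_pos: [0.6252, 0.146, 0.1926]
ee_rot: [[-0.911, -0.413, 0.0], [-0.413, 0.911, 0.0], [-0.0, -0.0, -1.0]]
wrist_force: [0.4, -0.4, 2.8]
gripper_width: 0.223
gripper_force: 30.0
```

>>> {"fn": "move_arm", "kwargs": {
  "series": [
    {"grip": 0,"xyz": [0,0,2],"angular": [0,0,0]},
    {"grip": 0,"xyz": [0,0,4],"angular": [0,0,0]},
    {"grip": 0,"xyz": [0,0,5],"angular": [0,0,0]},
    {"grip": 0,"xyz": [0,0,6],"angular": [0,0,0]},
    {"grip": 0,"xyz": [0,0,7],"angular": [0,0,0]},
    {"grip": 0,"xyz": [0,0,7],"angular": [0,0,0]}
  ]
}}

```text
time_s: 12.25
tcp_pos: [0.6252, 0.146, 0.1863]
ee_rot: [[-0.911, -0.413, 0.001], [-0.413, 0.911, 0.0], [-0.001, -0.0, -1.0]]
wrist_force: [-0.8, -0.3, 5.9]
gripper_width: 0.227
gripper_force: 30.0
```

>>> {"fn": "move_arm", "kwargs": {
  "series": [
    {"grip": 0,"xyz": [0,0,1],"angular": [0,0,0]},
    {"grip": 0,"xyz": [0,0,2],"angular": [0,0,0]},
    {"grip": 0,"xyz": [0,0,2],"angular": [0,0,0]}
  ]
}}

```text
time_s: 12.55
tcp_pos: [0.6253, 0.146, 0.1863]
ee_rot: [[-0.91, -0.414, 0.002], [-0.414, 0.91, -0.0], [-0.002, -0.001, -1.0]]
wrist_force: [-3.3, -0.6, 12.8]
gripper_width: 0.225
gripper_force: 30.0
```

```bash
python3 - <<'E'
from h import *
c=r.capture("side"); s=r.sense(); print(s["tcp_pos"],s["wrist_force"])
save(cv2.resize(c["img"][165:265,180:260],(640,600)[::1],interpolation=cv2.INTER_CUBIC),"p4")
E
```

```text
[0.62527674 0.14597902 0.18627126] [-4.09147148  0.48704335 13.00397462]
```

View pics/p4.png

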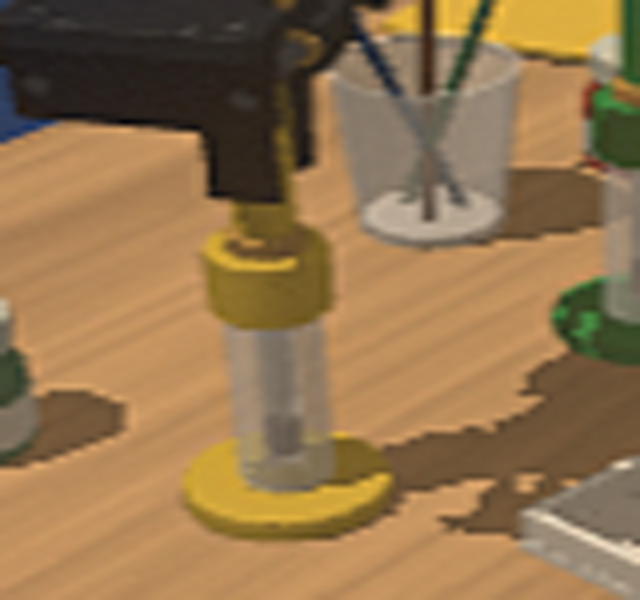

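The brass collar is on the mouth. TCP has stopped at z 0.1863 (expected 0.1864) while the force rises, so the stylus is home. I'll press once more, unload, release and retreat.

>>> {"fn": "move_arm", "kwargs": {
  "series": [
    {"grip": 0,"xyz": [0,0,2],"angular": [0,0,0]},
    {"grip": 0,"xyz": [0,0,2],"angular": [0,0,0]},
    {"grip": 0,"xyz": [0,0,0],"angular": [0,0,0]},
    {"grip": 0.5,"xyz": [0,0,-1],"angular": [0,0,0]},
    {"grip": 0.5,"xyz": [0,0,-1],"angular": [0,0,0]},
    {"grip": 0.5,"xyz": [0,0,-1],"angular": [0,0,0]},
    {"grip": 0.5,"xyz": [0,0,-1],"angular": [0,0,0]},
    {"grip": 0.5,"xyz": [0,0,-30],"angular": [0,0,0]},
    {"grip": 0.5,"xyz": [0,0,-75],"angular": [0,0,0]},
    {"grip": 0.5,"xyz": [0,0,-120],"angular": [0,0,0]}
  ]
}}

```text
time_s: 13.6
tcp_pos: [0.6246, 0.1458, 0.3038]
ee_rot: [[-0.911, -0.413, -0.003], [-0.413, 0.911, -0.001], [0.003, -0.0, -1.0]]
wrist_force: [-0.1, 0.6, 0.2]
gripper_width: 0.497
gripper_force: 0.0
```

>>> {"fn": "move_arm", "kwargs": {
  "series": [
    {"grip": 0.5,"xyz": [40,0,-10],"angular": [0,0,0]},
    {"grip": 0.5,"xyz": [80,0,-10],"angular": [0,0,0]},
    {"grip": 0.5,"xyz": [120,0,-10],"angular": [0,0,0]},
    {"grip": 0.5,"xyz": [120,0,-10],"angular": [0,0,0]},
    {"grip": 0.5,"xyz": [120,0,-10],"angular": [0,0,0]}
  ]
}}

```text
time_s: 14.1
tcp_pos: [0.5154, 0.0962, 0.3142]
ee_rot: [[-0.911, -0.413, 0.001], [-0.413, 0.911, 0.0], [-0.001, 0.0, -1.0]]
wrist_force: [1.0, -0.6, 0.2]
gripper_width: 0.502
gripper_force: 0.0
```

```bash
python3 - <<'E'
from h import *
c=r.capture("side")["img"]; d=r.capture("scene")["img"]
save(np.hstack([cv2.resize(c[150:270,190:320],(390,360)),cv2.resize(d[120:240,190:320],(390,360))]),"p5"); s=r.sense(); print(s["tcp_pos"],s["gripper_width"],s["wrist_force"])
E
```

```text
[0.51656537 0.09680699 0.31366139] 0.49804665533981196 [-0.44797375 -0.11617886  0.69849023]
```

View pics/p5.png

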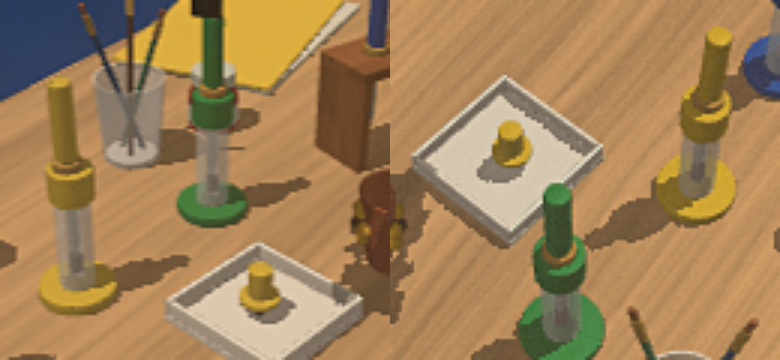

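```bash
python3 - <<'E'
from h import *
for n in("scene","side"):
    c=r.capture(n); cm=cam(c)
    m=cv2.inRange(cv2.cvtColor(c["img"],cv2.COLOR_RGB2HSV),(20,110,60),(34,255,255))
    for nm,p,mm in(("Y",(.626,.1457,.21),m),("G",(.613,-.035,.21),cv2.inRange(cv2.cvtColor(c["img"],cv2.COLOR_RGB2HSV),(45,110,30),(80,255,255)))):
        u,v=proj(cm,p); P=np.argwhere(mm[int(v)-14:int(v)+12,int(u)-12:int(u)+12]); top=P[:,0].min()
        pt=[proj(cm,np.array(p)+.01*np.array([np.cos(a),np.sin(a),0]))[1] for a in np.linspace(0,6.28,40)]
        row=P[P[:,0]==top+5][:,1]; q=proj(cm,(p[0],p[1],.2))
        print(n,nm,"top row",top+int(v)-14,"pred",round(min(pt),1),"x at+5",row.mean()+int(u)-12,"pred",u.round(1),q.round(1))
E
```

```text
scene Y top row 129 pred 128.7 x at+5 298.5 pred 297.1 [296.8 135.1]
scene G top row 181 pred 181.4 x at+5 244.5 pred 245.1 [245.2 188. ]
side Y top row 176 pred 175.0 x at+5 209.5 pred 211.0 [211.2 180.6]
side G top row 155 pred 152.5 x at+5 260.5 pred 260.6 [260.6 157.4]
```

The handle top may lean a pixel or so. Time is plentiful, so I'll press squarely on its top with the fingers shut to level the collar.

>>> {"fn": "move_arm", "kwargs": {
  "series": [
    {"grip": 0,"xyz": [-40,0,0],"angular": [0,0,0]},
    {"grip": 0,"xyz": [-80,0,0],"angular": [0,0,0]},
    {"grip": 0,"xyz": [-120,0,0],"angular": [0,0,0]},
    {"grip": 0,"xyz": [-120,0,0],"angular": [0,0,0]},
    {"grip": 0,"xyz": [-120,0,35],"angular": [0,0,0]},
    {"grip": 0,"xyz": [-120,0,65],"angular": [0,0,0]},
    {"grip": 0,"xyz": [-120,0,70],"angular": [0,0,0]},
    {"grip": 0,"xyz": [-120,0,74],"angular": [0,0,0]},
    {"grip": 0,"xyz": [-120,0,76],"angular": [0,0,0]},
    {"grip": 0,"xyz": [-120,0,76],"angular": [0,0,0]}
  ]
}}

```text
time_s: 15.3
tcp_pos: [0.6256, 0.1462, 0.2393]
ee_rot: [[-0.911, -0.413, 0.002], [-0.413, 0.911, 0.001], [-0.003, -0.0, -1.0]]
wrist_force: [1.2, -0.8, 0.5]
gripper_width: 0.002
gripper_force: 0.0
```

>>> {"fn": "move_arm", "kwargs": {
  "series": [
    {"grip": 0,"xyz": [0,0,2],"angular": [0,0,0]},
    {"grip": 0,"xyz": [0,0,4],"angular": [0,0,0]},
    {"grip": 0,"xyz": [0,0,5],"angular": [0,0,0]},
    {"grip": 0,"xyz": [0,0,6],"angular": [0,0,0]},
    {"grip": 0,"xyz": [0,0,6],"angular": [0,0,0]}
  ]
}}

```text
time_s: 15.8
tcp_pos: [0.626, 0.1459, 0.2358]
ee_rot: [[-0.91, -0.414, 0.005], [-0.414, 0.91, 0.0], [-0.005, -0.002, -1.0]]
wrist_force: [-2.2, -0.5, 8.9]
gripper_width: 0.01
gripper_force: 4.7
```

>>> {"fn": "move_arm", "kwargs": {
  "series": [
    {"grip": 0,"xyz": [0,0,1],"angular": [0,0,0]},
    {"grip": 0,"xyz": [0,0,2],"angular": [0,0,0]},
    {"grip": 0,"xyz": [0,0,2],"angular": [0,0,0]}
  ]
}}

```text
time_s: 16.1
tcp_pos: [0.6262, 0.1458, 0.2356]
ee_rot: [[-0.91, -0.414, 0.007], [-0.414, 0.91, 0.0], [-0.006, -0.003, -1.0]]
wrist_force: [-5.0, -1.0, 14.6]
gripper_width: 0.005
gripper_force: 7.4
```

>>> {"fn": "move_arm", "kwargs": {
  "series": [
    {"grip": 0,"xyz": [0,0,-5],"angular": [0,0,0]},
    {"grip": 0,"xyz": [0,0,-20],"angular": [0,0,0]},
    {"grip": 0,"xyz": [0,0,-60],"angular": [0,0,0]},
    {"grip": 0,"xyz": [0,0,-90],"angular": [0,0,0]},
    {"grip": 0,"xyz": [40,0,-90],"angular": [0,0,0]},
    {"grip": 0,"xyz": [80,0,-90],"angular": [0,0,0]},
    {"grip": 0,"xyz": [120,0,-90],"angular": [0,0,0]},
    {"grip": 0,"xyz": [120,0,-90],"angular": [0,0,0]},
    {"grip": 0,"xyz": [120,0,-90],"angular": [0,0,0]}
  ]
}}

```text
time_s: 17.0
tcp_pos: [0.5155, 0.0962, 0.3207]
ee_rot: [[-0.911, -0.413, 0.002], [-0.413, 0.911, 0.001], [-0.002, 0.0, -1.0]]
wrist_force: [0.1, 0.8, 0.2]
gripper_width: 0.008
gripper_force: 0.0
```

```bash
python3 - <<'E'
from h import *
for n in("scene","side"):
    c=r.capture(n); cm=cam(c)
    m=cv2.inRange(cv2.cvtColor(c["img"],cv2.COLOR_RGB2HSV),(20,110,60),(34,255,255))
    u,v=proj(cm,(.626,.1457,.21)); u,v=int(u),int(v); P=np.argwhere(m[v-14:v+50,u-14:u+14])
    print(n,P[:,0].min()+v-14,[(int(P[P[:,0]==k][:,1].mean()*10)/10+u-14) for k in range(P[:,0].min()+3,P[:,0].max(),4) if (P[:,0]==k).any()])
    print([proj(cm,(.626,.1457,z)).round(1).tolist() for z in(.21,.17,.138,.11)])
E
```

```text
scene 129 [299.0, 298.5, 297.5, 297.0, 295.5, 294.5, 294.3, 294.5, 294.0, 289.3, 292.8, 295.9]
[[297.1, 132.2], [295.7, 143.4], [294.7, 151.9], [293.9, 158.9]]
side 176 [209.0, 209.5, 210.0, 210.5, 210.5, 211.0, 212.4, 213.5, 213.0, 213.5]
[[211.0, 176.9], [212.0, 191.6], [212.8, 202.9], [213.5, 212.5]]
```

```bash
cat > lean.py <<'E'
from h import *
def lean():
    out={}
    for n in("scene","side"):
        c=r.capture(n); cm=cam(c); hsv=cv2.cvtColor(c["img"],cv2.COLOR_RGB2HSV)
        for k,xy,lo,hi in(("Y",(.626,.1457),(18,100,40),(36,255,255)),("G",(.613,-.035),(45,90,20),(85,255,255)),("B",(.5493,-.233),(105,90,20),(130,255,255))):
            dz=-.015 if k=="B" else 0
            a=proj(cm,(*xy,.205+dz));b=proj(cm,(*xy,.150+dz)); m=cv2.inRange(hsv,lo,hi); X=[];V=[]
            for v in range(int(np.ceil(a[1])),int(b[1])+1):
                u=a[0]+(b[0]-a[0])*(v-a[1])/(b[1]-a[1]); x0=int(u)-11; row=np.nonzero(m[v,x0:x0+23])[0]
                if len(row)>3: X.append((row.min()+row.max())/2+x0); V.append(v)
            s=np.polyfit(V,X,1); out[n,k]=(s[0]-(b[0]-a[0])/(b[1]-a[1]))
            print(n,k,len(V),"slope",s[0].round(3),"upright",((b[0]-a[0])/(b[1]-a[1])).round(3),"x mid err",(np.mean(X)-(a[0]+b[0])/2).round(2))
lean()
E
python3 lean.py
```

```text
scene Y 15 slope -0.182 upright -0.121 x mid err 1.82
scene G 12 slope 0.069 upright 0.039 x mid err 0.16
scene B 5 slope 0.567 upright 0.427 x mid err -0.78
side Y 20 slope 0.097 upright 0.07 x mid err -1.64
side G 17 slope 0.0 upright -0.005 x mid err -0.06Traceback (most recent call last):
  File "lean.py", line 14, in <module>
    lean()
    ~~~~^^
  File "lean.py", line 12, in lean
    s=np.polyfit(V,X,1); out[n,k]=(s[0]-(b[0]-a[0])/(b[1]-a[1]))
    raise TypeError("expected non-empty vector for x")
TypeError: expected non-empty vector for x
```

>>> {"fn": "move_arm", "kwargs": {
  "series": [
    {"grip": 0.5,"xyz": [-40,0,0],"angular": [0,0,0]},
    {"grip": 0.5,"xyz": [-80,0,0],"angular": [0,0,0]},
    {"grip": 0.5,"xyz": [-122,0,0],"angular": [0,0,0]},
    {"grip": 0.5,"xyz": [-122,0,10],"angular": [0,0,0]},
    {"grip": 0.5,"xyz": [-122,0,50],"angular": [0,0,0]},
    {"grip": 0.5,"xyz": [-122,0,90],"angular": [0,0,0]},
    {"grip": 0.5,"xyz": [-122,0,120],"angular": [0,0,0]},
    {"grip": 0.5,"xyz": [-122,0,130],"angular": [0,0,0]},
    {"grip": 0.5,"xyz": [-122,0,130],"angular": [0,0,0]},
    {"grip": 0.5,"xyz": [-122,0,130],"angular": [0,0,0]}
  ]
}}

```text
time_s: 18.2
tcp_pos: [0.6279, 0.1471, 0.1914]
ee_rot: [[-0.911, -0.413, 0.003], [-0.413, 0.911, 0.0], [-0.003, -0.001, -1.0]]
wrist_force: [0.2, -0.2, 0.8]
gripper_width: 0.496
gripper_force: 0.0
```

>>> {"fn": "move_arm", "kwargs": {
  "series": [
    {"grip": 0,"xyz": [0,0,0],"angular": [0,0,0]},
    {"grip": 0,"xyz": [0,0,0],"angular": [0,0,0]},
    {"grip": 0,"xyz": [0,0,0],"angular": [0,0,0]},
    {"grip": 0,"xyz": [0,0,0],"angular": [0,0,0]}
  ]
}}

```text
time_s: 18.6
tcp_pos: [0.627, 0.1469, 0.1905]
ee_rot: [[-0.911, -0.413, 0.001], [-0.413, 0.911, 0.001], [-0.001, 0.0, -1.0]]
wrist_force: [0.3, 0.3, 1.0]
gripper_width: 0.22
gripper_force: 28.0
```

>>> {"fn": "move_arm", "kwargs": {
  "series": [
    {"grip": 0,"xyz": [1,0,0],"angular": [0,-0.018,0]},
    {"grip": 0,"xyz": [2,0,0],"angular": [0,-0.035,0]},
    {"grip": 0,"xyz": [2,0,1],"angular": [0,-0.035,0]},
    {"grip": 0,"xyz": [2,0,2],"angular": [0,-0.035,0]},
    {"grip": 0,"xyz": [2,0,2],"angular": [0,-0.035,0]}
  ]
}}

```text
time_s: 19.1
tcp_pos: [0.6243, 0.1454, 0.19]
ee_rot: [[-0.91, -0.414, 0.032], [-0.413, 0.91, 0.014], [-0.035, -0.001, -0.999]]
wrist_force: [-5.7, -0.5, 10.1]
gripper_width: 0.222
gripper_force: 30.0
```

```bash
sed -i 's/,("B",.*)):/):/' lean.py; python3 lean.py; python3 -c "
from h import *
s=r.sense();print(s['tcp_pos'],s['ee_rot'].round(3)[:,2],s['wrist_force'],s['moment'])"
```

```text
[0.62434036 0.14546797 0.19005425] [ 0.032  0.014 -0.999] [-5.21702052 -0.51176741 10.5048495 ] [-0.32469186  1.98435425 -0.02975887]Traceback (most recent call last):
  File "lean.py", line 14, in <module>
    lean()
    ~~~~^^
  File "lean.py", line 12, in lean
    s=np.polyfit(V,X,1); out[n,k]=(s[0]-(b[0]-a[0])/(b[1]-a[1]))
    raise TypeError("expected non-empty vector for x")
TypeError: expected non-empty vector for x
```

>>> {"fn": "move_arm", "kwargs": {
  "series": [
    {"grip": 0,"xyz": [0,0,2],"angular": [0,0,0]},
    {"grip": 0,"xyz": [0,0,2],"angular": [0,0,0]},
    {"grip": 0,"xyz": [0,0,-1],"angular": [0,0,0]},
    {"grip": 0.5,"xyz": [0,0,-1],"angular": [0,0,0]},
    {"grip": 0.5,"xyz": [0,0,-1],"angular": [0,0,0]},
    {"grip": 0.5,"xyz": [0,0,-1],"angular": [0,0,0]},
    {"grip": 0.5,"xyz": [0,0,-30],"angular": [0,0.02,0]},
    {"grip": 0.5,"xyz": [0,0,-75],"angular": [0,0.035,0]},
    {"grip": 0.5,"xyz": [0,0,-115],"angular": [0,0.035,0]},
    {"grip": 0.5,"xyz": [0,0,-130],"angular": [0,0.035,0]}
  ]
}}

```text
time_s: 20.15
tcp_pos: [0.6226, 0.1444, 0.3225]
ee_rot: [[-0.911, -0.413, 0.008], [-0.413, 0.911, 0.002], [-0.008, -0.001, -1.0]]
wrist_force: [0.5, -0.3, 0.4]
gripper_width: 0.496
gripper_force: 0.0
```

>>> {"fn": "move_arm", "kwargs": {
  "series": [
    {"grip": 0.5,"xyz": [40,0,0],"angular": [0,0,0]},
    {"grip": 0.5,"xyz": [80,0,0],"angular": [0,0,0]},
    {"grip": 0.5,"xyz": [120,0,0],"angular": [0,0,0]},
    {"grip": 0.5,"xyz": [120,0,0],"angular": [0,0,0]}
  ]
}}

```text
time_s: 20.55
tcp_pos: [0.5079, 0.0927, 0.318]
ee_rot: [[-0.911, -0.413, -0.001], [-0.413, 0.911, 0.0], [0.001, 0.001, -1.0]]
wrist_force: [1.3, 1.4, 0.6]
gripper_width: 0.5
gripper_force: 0.0
```

```bash
python3 lean.py; python3 lean.py | grep Y; python3 -c "
from h import *
s=r.sense();print(s['time_s'],s['tcp_pos'],s['wrist_force'])"
```

```text
scene Y 15 slope -0.071 upright -0.121 x mid err -0.28
scene G 12 slope 0.094 upright 0.039 x mid err 0.03
side Y 20 slope 0.029 upright 0.07 x mid err 0.56
side G 18 slope -0.018 upright -0.005 x mid err -0.11
scene Y 15 slope -0.071 upright -0.121 x mid err -0.28
side Y 20 slope 0.035 upright 0.07 x mid err 0.54
20.75 [0.51252404 0.09499935 0.31759829] [0.53810915 0.59236443 0.17004411]
```

>>> {"fn": "move_arm", "kwargs": {
  "series": [
    {"grip": 0,"xyz": [-40,0,0],"angular": [0,0,0]},
    {"grip": 0,"xyz": [-80,0,0],"angular": [0,0,0]},
    {"grip": 0,"xyz": [-124,0,0],"angular": [0,0,0]},
    {"grip": 0,"xyz": [-124,0,35],"angular": [0,0,0]},
    {"grip": 0,"xyz": [-124,0,65],"angular": [0,0,0]},
    {"grip": 0,"xyz": [-124,0,76],"angular": [0,0,0]},
    {"grip": 0,"xyz": [-124,0,80],"angular": [0,0,0]},
    {"grip": 0,"xyz": [-124,0,83],"angular": [0,0,0]},
    {"grip": 0,"xyz": [-124,0,85],"angular": [0,0,0]},
    {"grip": 0,"xyz": [-124,0,85],"angular": [0,0,0]}
  ]
}}

```text
time_s: 21.75
tcp_pos: [0.6257, 0.1462, 0.2358]
ee_rot: [[-0.91, -0.414, 0.005], [-0.414, 0.91, 0.002], [-0.006, -0.001, -1.0]]
wrist_force: [1.0, -0.0, 4.7]
gripper_width: 0.004
gripper_force: 2.2
```

>>> {"fn": "move_arm", "kwargs": {
  "series": [
    {"grip": 0,"xyz": [0,0,1],"angular": [0,0,0]},
    {"grip": 0,"xyz": [0,0,2],"angular": [0,0,0]},
    {"grip": 0,"xyz": [0,0,3],"angular": [0,0,0]},
    {"grip": 0,"xyz": [0,0,3],"angular": [0,0,0]}
  ]
}}

```text
time_s: 22.15
tcp_pos: [0.6265, 0.1464, 0.2356]
ee_rot: [[-0.91, -0.414, 0.009], [-0.414, 0.91, 0.002], [-0.01, -0.002, -1.0]]
wrist_force: [-2.9, 0.5, 12.4]
gripper_width: 0.005
gripper_force: 6.3
```

>>> {"fn": "move_arm", "kwargs": {
  "series": [
    {"grip": 0,"xyz": [0,0,-5],"angular": [0,0,0]},
    {"grip": 0,"xyz": [0,0,-25],"angular": [0,0,0]},
    {"grip": 0,"xyz": [0,0,-65],"angular": [0,0,0]},
    {"grip": 0,"xyz": [0,0,-90],"angular": [0,0,0]},
    {"grip": 0,"xyz": [40,0,-90],"angular": [0,0,0]},
    {"grip": 0,"xyz": [80,0,-90],"angular": [0,0,0]},
    {"grip": 0,"xyz": [120,0,-90],"angular": [0,0,0]},
    {"grip": 0,"xyz": [120,0,-90],"angular": [0,0,0]},
    {"grip": 0,"xyz": [120,0,-90],"angular": [0,0,0]}
  ]
}}

```text
time_s: 23.05
tcp_pos: [0.5149, 0.0959, 0.3208]
ee_rot: [[-0.911, -0.413, 0.002], [-0.413, 0.911, 0.001], [-0.002, 0.0, -1.0]]
wrist_force: [0.3, -0.4, 0.1]
gripper_width: 0.003
gripper_force: 0.0
```

```bash
python3 lean.py
```

```text
scene Y 15 slope -0.114 upright -0.121 x mid err -0.05
scene G 11 slope 0.129 upright 0.039 x mid err -0.11
side Y 20 slope 0.046 upright 0.07 x mid err 0.46
side G 18 slope 0.0 upright -0.005 x mid err -0.06
```

The stylus now stands upright. Its top doesn't give under 12 N, and the hand is clear of everything, so I'm handing in.

```bash
python3 -c "
from station import r
print(r.finish_job())"
```

```text
the job is handed in; nothing more can be done
None
```

I handed the job in at about 23 s: the yellow stopper is in the white tray, the yellow stylus is pushed fully home in the yellow tube and stands upright, and the arm was clear of everything with nothing else touched on purpose (no verdict came back).

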